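# Brace the square jar in the jar stand and twist its cap off

### The job

Set the square white jar, upright and gently, in the open sliding tray of the wooden jar stand, and slide the tray fully shut so that the stand's cheeks stop the jar from turning. Then unscrew the tight steel cap (anticlockwise seen from above) until it comes free, lift it straight up and finish while still holding it level and still, one to three centimetres clear of the jar's mouth and right above it; do not put it down. The jar stays down in the shut tray, and the other things on the worktop stay where they are.

Things in the scene. Friction and masses are not known exactly. Their poses are not given: they have to be found in the camera images.
- jar_centre (a point): Centre (on the axis, 46 mm above the underside) of the square white ceramic jar with a steel cap, the only square jar. Body 56 x 56 mm up to its shoulder at 56 mm, then a round neck; 92 mm tall with the cap on. x and y axes square to its sides, z up. Starts on the worktop, cap on; best carried by the cap, as it is too tall to grip this low from above.
- jar: The same jar, about 0.35 kg; origin at the centre of its underside. Neck 40 mm across, up to 84 mm; on it a rubber seal, compressed by the screwed-on cap, its top 89 mm above the underside once the cap is free.
- cap_centre (a point): Centre of the round ribbed steel cap, 54 mm across, 28 mm tall (14 mm above and below this point), 60 g. Screwed on, it lies 32 mm above the jar's centre, its lower edge 8 mm above the jar's shoulder, its x axis parallel to the jar's.
- cap: The same cap; origin at the centre of its lower edge. Lugs hold it down against the seal (12 N): it needs about 0.2 to 0.5 N m to turn. Turned anticlockwise (from above) relative to the jar it is free after 60 degrees and meets a stop at 85 to 90: turn about 75; the jar itself gives up to 5 degrees in the stand. Free, it rises 2 mm; its lower edge clears the seal 25 mm above its seat.
- tray (a joint): Opening of the stand's tray in m: 0 fully shut (between the cheeks), grows as it slides out toward the robot, at most 0.1; starts 0.07 to 0.09 open. Moves along the stand's x axis with about 3 N of friction and stays where it is left.
- tray_floor (a point): Centre of the grey tray's floor (upper face), 16 mm above the worktop, moving with the tray. x points into the stand (the shutting direction), z up. Pocket 64 mm in x, 72 mm in y; rims 5 mm high, front wall (at -x) 24 mm high, 56 mm wide. The jar stands here, any side forward, its sides along x and y.
- tray_post (a point): The tray's handle: an upright round steel post 14 mm thick, 80 mm in front (-x) of the pocket's centre. This point is on its axis 40 mm above the worktop; its top is at 60 mm, the tongue of the tray under it at 16 mm. Can be gripped from above or pushed.
- stand: The wooden jar stand, fixed; origin on the worktop under the pocket's centre when shut; x points into it. Base 116 mm wide, 10 mm thick, x = -200 to +70 mm. Two rubber-faced cheeks, 60 mm apart, x = -22 to +34 mm, 53 mm high above the worktop; their flared mouth starts at x = -55 mm, about 65 mm wide; back wall at x = +44 mm, equally high.
- salt_jar: Bystander, leave alone: round glass spice jar with a black cap, 41 mm across, 105 mm tall; origin at the centre of its underside.
- jar_1: Bystander, leave alone: round jar with a fixed green lid, 61 x 66 mm, 107 mm tall; origin at the centre of its underside.
- mug_1: Bystander, leave alone: blue mug, 89 x 126 x 97 mm; origin at the centre of its underside.
- box_1: Bystander, leave alone: card box of tea, 74 x 149 mm, 77 mm tall; origin at the centre of its underside.
- matchbox: Bystander, leave alone: matchbox, 35 x 58 x 17 mm; origin at the centre of its underside.
- mill_1: Bystander, leave alone: small round shaker, 44 mm across, 90 mm tall; origin at the centre of its underside.
- mug_2: Bystander, leave alone: striped mug, 82 x 115 x 100 mm; origin at the centre of its underside.
Not all that is in view belongs to the job. What is meant by the cap is not blue, and is the smaller of those in its own colour.

How it is judged (in metres and radians):
On the way, in this order (a step that is already met when the one before it is completed fails the run):
1. the jar, its cap on, stands in the open tray (x of jar_centre in the frame of tray_floor between -0.012 and 0.012 m and y of jar_centre in the frame of tray_floor between -0.014 and 0.014 m and z of jar_centre in the frame of tray_floor between 0.041 and 0.051 m and angle between jar_centre's own z axis and vertical below 0.08 rad and value of joint tray above 0.04 m and z of cap_centre in the frame of jar_centre below 0.038 m), for 0.2 s.
2. the tray is fully shut with the jar in it, the cap still screwed on (x of jar_centre in the frame of tray_floor between -0.012 and 0.012 m and y of jar_centre in the frame of tray_floor between -0.014 and 0.014 m and z of jar_centre in the frame of tray_floor between 0.041 and 0.051 m and angle between jar_centre's own z axis and vertical below 0.08 rad and value of joint tray below 0.006 m and z of cap_centre in the frame of jar_centre below 0.038 m and angle between the x axis of cap_centre and the x axis of jar_centre, either way round below 0.6 rad), for 0.2 s.
3. with the tray shut, the cap is turned out of its lugs (x of jar_centre in the frame of tray_floor between -0.012 and 0.012 m and y of jar_centre in the frame of tray_floor between -0.014 and 0.014 m and z of jar_centre in the frame of tray_floor between 0.041 and 0.051 m and angle between jar_centre's own z axis and vertical below 0.08 rad and value of joint tray below 0.006 m and angle between the x axis of cap_centre and the x axis of jar_centre, either way round above 0.9 rad), for 0.1 s.
At the end, for the whole second after the job is handed in: The fingers hold the cap, level within 10 degrees and at rest, within 20 mm of the jar's axis and 28 to 75 mm above its seat, not touching the jar; the jar stands upright on the tray's floor, not held by the fingers; the tray is shut within 6 mm (x of jar_centre in the frame of tray_floor between -0.012 and 0.012 m and y of jar_centre in the frame of tray_floor between -0.014 and 0.014 m and z of jar_centre in the frame of tray_floor between 0.041 and 0.051 m and angle between jar_centre's own z axis and vertical below 0.08 rad and value of joint tray below 0.006 m and z of cap_centre in the frame of jar_centre between 0.06 and 0.107 m and horizontal distance between cap_centre and jar_centre below 0.02 m and angle between cap_centre's own z axis and vertical below 0.17 rad and contact force between the fingers and cap above 1 N and contact force between jar and cap below 0.1 N and contact force between the fingers and jar below 0.2 N and linear speed of cap below 0.03 m/s); the arm keeps its last pose, push and grip.
It fails at once if the cap comes off while the tray is not shut (value of joint tray above 0.012 m and z of cap_centre in the frame of jar_centre above 0.04 m).
It fails at once if the jar is dropped (contact force between the fingers and jar below 0.05 N and contact force between the fingers and cap below 0.05 N and linear speed of jar above 0.6 m/s).
It fails at once if the jar is tipped over (angle between jar_centre's own z axis and vertical above 0.5 rad).
It fails at once if a bystander is pushed more than 30 mm (distance of any of salt_jar, jar_1, mug_1, box_1, matchbox, mill_1, mug_2 from where it was at the start of the episode above 0.03 m).
It also fails if it takes over 67 s, if anything falls off the work surface, if the arm or the gripper's body presses on something with over 40 N, if the wrist force passes 120 N, or if a joint passes its speed limit or range.

### The arm

A 6-joint arm with a two-finger parallel gripper is mounted at the origin on a cart in front of the work surface, level with it; the furniture and walls round the work are solid. World frame = base frame: x ahead of the robot, y to its left, z up, the work surface at z = 0. Lengths are in mm, angles in rad, forces in N, time in s.
With the tool pointing down it reaches from about 325 to 875 mm from the base axis. Payload 4.4 kg.
Tool frame: the origin (TCP) lies on the centre line of the jaws, within the pads' length; the fingertips stand ahead of it and the grasp point (between the pads) lies 6 mm ahead of it (ctrl.tcp_to_tips is the z of the fingertips in the tool frame, in mm); z points along the fingers, y is the line along which they close (so a half turn about z gives the same grasp; the last joint's range is limited). The gripper opens to 85 mm and grips with 20 to 120 N. Pads are 22 mm wide; open, the fingers measure 114 mm over their backs; the gripper's body (76 mm by 85 mm) begins 54 mm behind the grasp point. The pads swing forward as they close: fully open they stand 13 mm farther back than shut.
Start: joints at [1.093, 0.207, 1.542, -0, 1.393, -0.15], TCP at [184.593, 544.567, 256.282] pointing down, gripper open.
Joint ranges: [-2.73, 2.73], [-0.86, 2.22], [0.23, 2.46], [-1.11, 4.25], [0.08, 2.63], [-2.82, 2.82]. Speed limits (rad/s): [2.79, 2.79, 3.14, 3.14, 3.14, 3.14].

### API

Orientations are given as a 3x3 rotation matrix whose columns are the frame's x, y, z axes.
In Python, from plant import ctrl, sensors, optics gives the robot as it stands. Calls block until the motion is done:
- ctrl.move_ptp(position, orientation): joint-space move of the TCP to a pose.
- ctrl.move_l(position, rot=None, vel=150, threshold=None): straight line of the TCP; rot=None keeps the orientation; vel is the mean speed in mm/s. With threshold (N) it stops when the force on the tool has changed by that much, and returns True; else False.
- ctrl.set_joints(angles): joint-space move.
- ctrl.gripper_to(opening, force=None): finger opening in mm; force is the grip in N (None keeps the last); returns when the fingers have stopped.
- ctrl.hold(seconds).
- ctrl.solve_ik(position, orientation): joint angles nearest the present ones, or None.
- sensors.read_state(): the state.
- optics.grab_frame(name): name is "scene" or "top" or "wrist"; returns (picture, depth): 400x640x3 uint8, red, green, blue; 400x640 float32, mm along the optical axis (not along the pixel's ray), 0 where there is no reading.
- optics.camera_params(name): a dict with "mtx" (3x3 intrinsics, pixels), "R" (3x3) and "t" (3): a world point X has camera coordinates R X + t; the wrist camera has in their place "T_tool_cam" (4x4, takes a point from camera to tool coordinates, whose origin is the TCP and whose axes are the flange's). Camera axes: x right, y down, z forward; pixel columns grow to the right and rows downward; lengths in mm; the calibration is good to about 2 mm. A picture is of the moment at which its call begins: read the wrist's pose just before it. camera_params takes no time and is no camera call.
A pose or a line that the arm cannot do raises ctrl.MotionError and nothing moves.
- ctrl.finish_job(): hands the job in, once; it reports no verdict.
The state is a dict: "t": time; "q": joint angles; "qvel": joint speeds; "tau": joint torques, N m; "eef_pos": TCP position; "eef_rot": TCP orientation; "force": force on the tool from outside, world axes, zero at the start; "wrist_torque": the same for the moment, N m; "grip_width": finger opening in mm.
Only numpy, scipy, OpenCV 4.12 (cv2) and the standard library are available. Lean on these libraries where they do the work, as an engineer would, in place of code of your own. Each camera call takes 0.05 s, during which the arm holds its last target. There are 200 camera calls.

## Working session

There is one attempt and no reset: what is moved stays moved. The work goes in short steps, each a Python script; the robot and the scene stay as the last script left them, time stands still between calls to the robot, and variables do not carry over. Pictures are saved under pics/ and viewed, on a budget of 10 in all, crops included, one or two more only if the job needs it, and the job is handed in when it is done.

```bash
ls; mkdir -p pics; python3 - <<'E'
from plant import ctrl, sensors, optics
import cv2, numpy as np
for n in ("scene","top"):
    p,d=optics.grab_frame(n); np.savez(f"{n}.npz",p=p,d=d)
    cv2.imwrite(f"pics/{n}0.png",p[:,:,::-1]); c=optics.camera_params(n); print(n,c)
print(ctrl.tcp_to_tips, optics.camera_params("wrist"), sensors.read_state()["eef_rot"])
E
```

```text
pics
scene {'mtx': array([[396.91441217,   0.        , 319.26540705],
       [  0.        , 396.91441217, 205.07333816],
       [  0.        ,   0.        ,   1.        ]]), 'R': array([[ 0.89860273, -0.43818282,  0.02255999],
       [-0.2637722 , -0.58058888, -0.77028617],
       [ 0.35062424,  0.68623055, -0.6372992 ]]), 't': array([-538.44948347,  158.38566569, 1034.11573357])}
top {'mtx': array([[362.96675021,   0.        , 322.80693302],
       [  0.        , 362.96675021, 195.80662891],
       [  0.        ,   0.        ,   1.        ]]), 'R': array([[ 0.31912408, -0.94769893, -0.00515279],
       [-0.92638652, -0.31079126, -0.21264245],
       [ 0.19991958,  0.07263281, -0.97711649]]), 't': array([-226.19977505,  530.24576257, 1244.82815877])}
25.0 {'mtx': array([[346.62022304,   0.        , 317.62593868],
       [  0.        , 346.62022304, 200.78559882],
       [  0.        ,   0.        ,   1.        ]]), 'T_tool_cam': array([[ 1.17416803e-03, -9.59548518e-01, -2.81540871e-01,
         7.20016235e+01],
       [ 9.99999279e-01,  1.19759933e-03,  8.88415122e-05,
         4.56594431e-01],
       [ 2.51925418e-04, -2.81540772e-01,  9.59549233e-01,
        -1.17525790e+02],
       [ 0.00000000e+00,  0.00000000e+00,  0.00000000e+00,
         1.00000000e+00]])} [[-9.47080629e-01  3.20994419e-01 -9.29827791e-04]
 [ 3.20995641e-01  9.47078840e-01 -1.86259517e-03]
 [ 2.82737571e-04 -2.06249848e-03 -9.99997833e-01]]
```

View pics/top0.png

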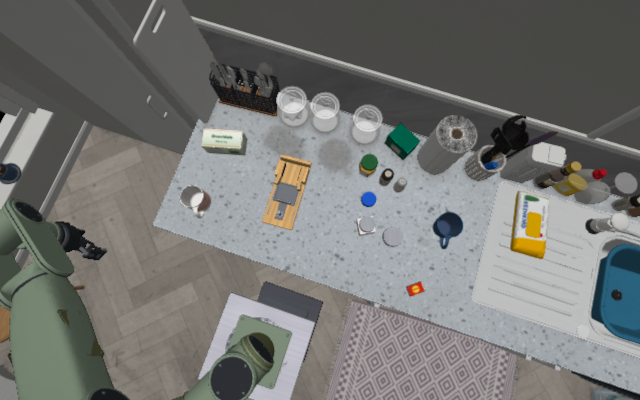

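View pics/scene0.png

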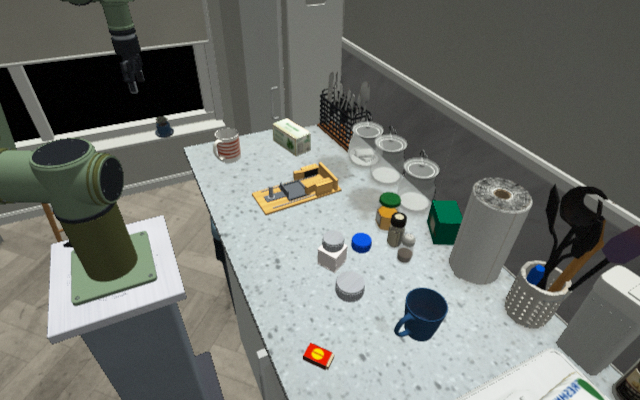

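Candidates in the top image: the steel cap on the square jar (366,225), a loose, larger steel lid (392,237) and a blue lid (369,199). I choose the first, because it's the smaller of the two steel ones and sits on the square white jar. Next I'll convert these to positions and look from close up.

```bash
cat > h.py <<'E'
import numpy as np, cv2
from plant import ctrl, sensors, optics
def cloud(name,p=None,d=None):
    """world xyz per pixel (400x640x3), picture"""
    c=optics.camera_params(name)
    if name=="wrist":
        s=sensors.read_state(); T=c["T_tool_cam"]
        Rw=s["eef_rot"]@T[:3,:3]; o=s["eef_rot"]@T[:3,3]+s["eef_pos"]
    else: Rw=c["R"].T; o=-Rw@c["t"]
    if p is None: p,d=optics.grab_frame(name)
    v,u=np.mgrid[:400,:640]
    P=np.dstack([u,v,np.ones_like(u)])@np.linalg.inv(c["mtx"]).T*d[...,None]
    X=P@np.array(Rw).T+o; X[d<=0]=np.nan
    return X,p
def down(yaw):
    """tool z down, tool y (closing line) at angle yaw+90deg ; tool x at yaw"""
    c,s=np.cos(yaw),np.sin(yaw); return np.array([[c,s,0],[s,-c,0],[0,0,-1.]])
E
python3 - <<'E'
from h import *
z=np.load("top.npz"); X,_=cloud("top",z["p"],z["d"])
for n,(u,v) in dict(jar=(366,225),steel=(392,237),blue=(369,199),post=(280,212),tray=(286,193),back=(295,162),front=(272,222),salt=(388,176),mill=(401,184)).items(): print(n,(u,v),X[v,u].round(1))
m=(X[...,2]>80)&(X[...,2]<100)&(np.hypot(*(X[...,:2]-X[225,366,:2]).transpose(2,0,1))<50); print("cap",m.sum(),X[m].mean(0))
m=(X[...,2]>46)&(X[...,2]<60)&(np.hypot(*(X[...,:2]-X[193,286,:2]).transpose(2,0,1))<130); P=X[m];print(m.sum(),P.mean(0),cv2.minAreaRect(P[:,:2].astype(np.float32)))
E
```

```text
jar (366, 225) [ 517.1 -220.8   94.5]
steel (392, 237) [ 515.5 -325.    33.7]
blue (369, 199) [ 623.2 -207.3   26.7]
post (280, 212) [471.4  81.2  49. ]
tray (286, 193) [549.8  90.4  15.3]
back (295, 162) [668.6  95.6  33.5]
front (272, 222) [431.3 101.5  18.3]
salt (388, 176) [ 704.1 -242.   104.6]
mill (401, 184) [ 696.  -295.    87.8]
cap 202 [ 523.58247261 -221.35981257   91.72235413]
385 [623.56065915  95.30888787  52.93440454] ((569.9264526367188, 92.35277557373047), (215.36207580566406, 116.2327651977539), 3.119572877883911)
```

```bash
python3 - <<'E'
from h import *
R=down(np.pi)
ims=[]
for n,p in (("stand",(545,90,280)),("jar",(523,-221,250))):
    ctrl.move_ptp(p,R); ctrl.hold(0.2)
    X,im=cloud("wrist"); np.savez(f"w_{n}.npz",X=X,p=im); ims.append(im[...,::-1])
    print(n,sensors.read_state()["t"],sensors.read_state()["q"])
cv2.imwrite("pics/w_stand.png",ims[0]); cv2.imwrite("pics/w_jar.png",ims[1])
E
```

```text
stand 2.4333 [ 8.13658554e-03  1.40674331e-01  1.56874012e+00  8.30518040e-05
  1.43223384e+00 -1.56373558e+00]
jar 3.875 [-5.50159441e-01  1.96068421e-01  1.56681593e+00  1.11158230e-04
  1.37831899e+00 -2.12291369e+00]
```

View pics/w_stand.png

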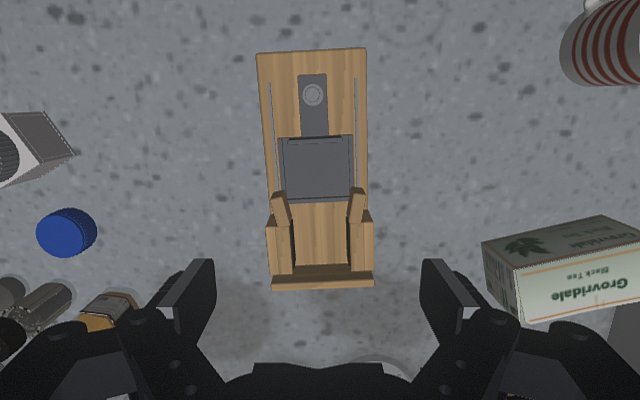

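View pics/w_jar.png

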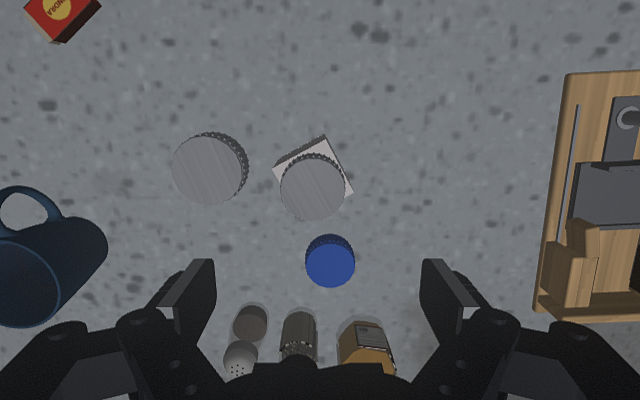

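The stand image shows the stand's base spanning (257-373, 48-290), with the post at (313,95) and the empty grey pocket at (318,167). The jar image shows the square jar at (312,185), rotated about 30° with its cap on. The bigger loose steel lid is at (208,168) and the blue lid at (330,262), so my choice is confirmed. Now the precise fits.

```bash
python3 - <<'E'
from h import *
z=np.load("w_jar.npz"); X=z["X"]; f=np.float32
near=lambda X,c,r:np.hypot(X[...,0]-c[0],X[...,1]-c[1])<r
m=near(X,(521,-221),50)&(X[...,2]>84)&(X[...,2]<100); P=X[m]
print("cap",m.sum(),np.median(P[:,2]),cv2.minEnclosingCircle(P[:,:2].astype(f)),cv2.minAreaRect(P[:,:2].astype(f))[0])
for lo,hi in ((6,62),(15,62),(50,60)):
    m=near(X,(521,-221),48)&(X[...,2]>lo)&(X[...,2]<hi); P=X[m][:,:2].astype(f); print("body",m.sum(),cv2.minAreaRect(P))
m=near(X,(521,-221),48)&(X[...,2]>50)&(X[...,2]<61); P=X[m][:,:2]
# corner nearest
h=cv2.convexHull(P.astype(f))[:,0]; print(cv2.approxPolyDP(h,3,True)[:,0].round(1).tolist())
X=np.load("w_stand.npz")["X"]
m=near(X,(560,90),200)&(X[...,2]>6)&(X[...,2]<62)&(abs(X[...,1]-92)<70); P=X[m][:,:2].astype(f); print("stand",cv2.minAreaRect(P))
m=near(X,(560,90),200)&(X[...,2]>7)&(X[...,2]<13)&(abs(X[...,1]-92)<70); P=X[m][:,:2].astype(f); print("base",cv2.minAreaRect(P))
m=near(X,(472,92),30)&(X[...,2]>52)&(X[...,2]<68); print("post",m.sum(),X[m].mean(0),cv2.minEnclosingCircle(X[m][:,:2].astype(f)))
m=near(X,(550,92),50)&(X[...,2]>13.5)&(X[...,2]<19); print("floor",m.sum(),cv2.minAreaRect(X[m][:,:2].astype(f)),np.median(X[m][:,2]))
m=near(X,(550,92),100)&(X[...,2]>48)&(X[...,2]<58); print("cheeks",m.sum(),cv2.minAreaRect(X[m][:,:2].astype(f)))
m=near(X,(520,92),60)&(X[...,2]>26)&(X[...,2]<33)&(X[...,0]<535)&(X[...,0]>490); print("frontwall",m.sum(),X[m].mean(0),cv2.minAreaRect(X[m][:,:2].astype(f)))
ctrl.gripper_to(70); print(ctrl.tcp_to_tips,sensors.read_state()["grip_width"])
E
```

```text
cap 3285 91.92188501525658 ((522.7915649414062, -223.6632843017578), 27.66092300415039) (522.6884765625, -224.0513916015625)
body 1003 ((523.21533203125, -223.74964904785156), (56.205772399902344, 56.02859115600586), 28.645668029785156)
body 945 ((523.21533203125, -223.74964904785156), (56.205772399902344, 56.02859115600586), 28.645668029785156)
body 682 ((523.2626342773438, -223.72398376464844), (56.102142333984375, 56.02568054199219), 28.650177001953125)
[[560.0999755859375, -234.8000030517578], [534.4000244140625, -186.1999969482422], [485.3999938964844, -212.60000610351562], [511.8999938964844, -261.20001220703125]]
stand ((550.0499267578125, 89.92733764648438), (253.9229278564453, 116.12705993652344), 3.0498809814453125)
base ((545.6285400390625, 89.65879821777344), (244.89056396484375, 115.77112579345703), 3.0376369953155518)
post 178 [468.14012741  85.59030774  59.68106118] ((468.1253356933594, 85.79898834228516), 6.870904445648193)
floor 3909 ((540.5653686523438, 89.29857635498047), (79.91304016113281, 94.21202087402344), 3.089989423751831) 15.861764784828267
cheeks 2672 ((554.7216796875, 90.66458129882812), (181.92520141601562, 115.42406463623047), 2.399171829223633)
frontwall 37 [511.01626648  89.18611381  29.53730521] ((511.0586853027344, 88.23277282714844), (0.3817835748195648, 52.59699249267578), 3.0063493251800537)
25.0 69.68134655137432
```

```bash
cat >> h.py <<'E'
A=np.deg2rad(3.05); SX=np.array([np.cos(A),np.sin(A),0])
def st(): 
    s=sensors.read_state(); print("t",round(s["t"],2),"pos",s["eef_pos"].round(1),"F",np.round(s["force"],1),"M",np.round(s["wrist_torque"],2),"w",round(s["grip_width"],1)); return s
E
python3 - <<'E'
from h import *
J=np.array([523.2,-223.7,0]); R=down(np.pi+np.deg2rad(28.65)); z=np.array([0,0,1.])
ctrl.move_ptp(J+150*z,R); print(ctrl.move_l(J+88*z,vel=80,threshold=10)); st()
ctrl.gripper_to(40,70); ctrl.hold(0.3); st()
ctrl.move_l(J+110*z,vel=50); st(); ctrl.move_l(J+220*z,vel=150)
T=np.array([468.1,85.7,0])+80*SX; R2=down(np.pi+A)
ctrl.move_ptp(T+220*z,R2); ctrl.hold(.2); st()
im=optics.grab_frame("scene")[0]; cv2.imwrite("pics/carry.png",cv2.resize(im[100:300,180:480,::-1],None,fx=2,fy=2))
ctrl.move_l(T+125*z,vel=100); ctrl.hold(.2);st()
E
```

```text
False
t 5.66 pos [ 523.6 -223.9   88.3] F [-0.1 -0.2  0.1] M [ 0.01 -0.02  0.02] w 70.1
t 6.27 pos [ 524.  -224.3   89.4] F [-0.6  1.1  6.8] M [0.06 0.2  0.04] w 52.6
t 6.86 pos [ 523.1 -223.6  110. ] F [-0.1 -0.6 -4.1] M [ 0.02 -0.01  0.07] w 52.4
t 9.14 pos [548.2  88.7 219.9] F [ 0.1 -1.  -3. ] M [-0.02  0.01  0.03] w 52.4
t 10.49 pos [548.6  90.  125.9] F [ 0.7 -0.1 -4.3] M [-0.06  0.02  0.02] w 52.5
```

View pics/carry.png

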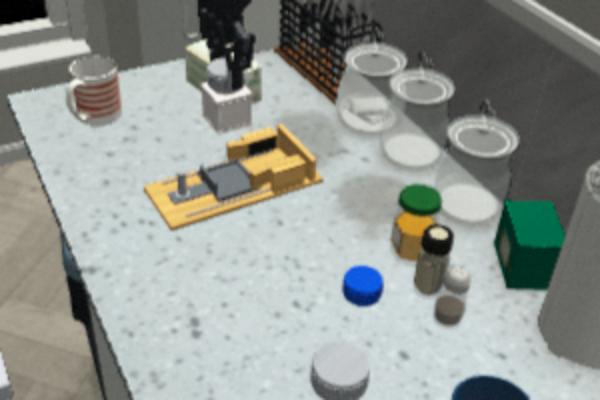

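The jar hangs upright from the gripper, ~(225,105) in the crop, and nothing else has moved. Next I lower it.

```bash
python3 - <<'E'
from h import *
T=np.array([468.1,85.7,0])+80*SX; z=np.array([0,0,1.])
print(ctrl.move_l(T+98*z,vel=15,threshold=4)); st(); ctrl.hold(.2); st()
ctrl.gripper_to(75); ctrl.hold(.2); st()
ctrl.move_l(T+200*z,vel=150)
ctrl.move_ptp(T-40*SX+290*z,down(np.pi+A)); ctrl.hold(.2)
X,im=cloud("wrist"); cv2.imwrite("pics/placed.png",im[...,::-1]); np.savez("w_placed.npz",X=X)
near=lambda c,r:np.hypot(X[...,0]-c[0],X[...,1]-c[1])<r
f=np.float32; Q=X[...,:2]
m=near(T,50)&(X[...,2]>60)&(X[...,2]<72.5+6)&(X[...,2]<85); print("shoulder",m.sum(),cv2.minAreaRect(Q[m].astype(f)))
m=near(T,50)&(X[...,2]>100)&(X[...,2]<115); print("cap",m.sum(),np.median(X[m][:,2]),cv2.minEnclosingCircle(Q[m].astype(f)))
m=near((468,86),25)&(X[...,2]>52)&(X[...,2]<68); print("post",m.sum(),cv2.minEnclosingCircle(Q[m].astype(f)))
print(T); st()
E
```

```text
True
t 11.71 pos [547.9  90.  105.4] F [0.1 0.3 6.3] M [-0.03 -0.01 -0.03] w 52.5
t 11.91 pos [547.9  90.  105.3] F [-1.2  0.5  7.2] M [ 0.01 -0.02  0.  ] w 52.3
t 12.46 pos [545.7  89.9 103. ] F [-0.5 -0.3  0.7] M [ 0.02 -0.02  0.03] w 74.7
shoulder 673 ((546.8331298828125, 90.45863342285156), (56.476200103759766, 55.53186798095703), 3.291224718093872)
cap 2638 107.89246858954562 ((546.1685180664062, 90.46389770507812), 27.59056282043457)
post 158 ((467.9736022949219, 85.6318130493164), 6.872996807098389)
[547.98667862  89.95659239   0.        ]
t 13.97 pos [507.3  87.8 287.8] F [ 0.1  0.2 -1. ] M [ 0.01 -0.03 -0.01] w 75.3
```

View pics/placed.png

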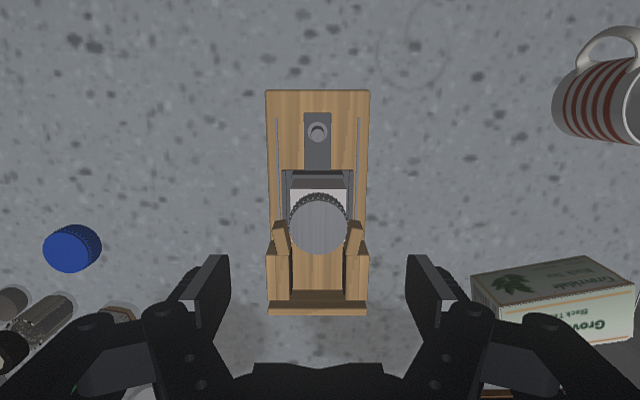

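The jar stands upright in the pocket, with the cap at (318,223) and its top at 107.9 mm (expected 108). Its offset is about -1 mm and it is square to the stand. The post is at (317,131). Now I grip the post and shut the tray.

```bash
python3 - <<'E'
from h import *
P=np.array([468.0,85.65,0])-4*SX; z=np.array([0,0,1.]); R=down(np.pi+A)
ctrl.gripper_to(40); ctrl.move_ptp(P+110*z,R)
print(ctrl.move_l(P+58*z,vel=60,threshold=8)); st()
ctrl.gripper_to(5,40); ctrl.hold(.1); s=st()
print(ctrl.move_l(s["eef_pos"]+100*SX,vel=50,threshold=18)); s2=st(); print((s2["eef_pos"]-s["eef_pos"])@SX)
ctrl.hold(.3); st(); ctrl.gripper_to(40); ctrl.hold(.2); s=st()
ctrl.move_l(s["eef_pos"]-15*SX+70*z,vel=100)
T=np.array([623,94,0]); ctrl.move_ptp(T-45*SX+290*z,R); ctrl.hold(.2)
X,im=cloud("wrist"); cv2.imwrite("pics/shut.png",im[...,::-1])
near=lambda c,r:np.hypot(X[...,0]-c[0],X[...,1]-c[1])<r
f=np.float32; Q=X[...,:2]
m=near(T,50)&(X[...,2]>62)&(X[...,2]<80); print("shoulder",m.sum(),cv2.minAreaRect(Q[m].astype(f)))
m=near(T,50)&(X[...,2]>100)&(X[...,2]<115); print("cap",m.sum(),np.median(X[m][:,2]),cv2.minEnclosingCircle(Q[m].astype(f)))
m=near(T-80*SX,25)&(X[...,2]>56)&(X[...,2]<68); print("post",m.sum(),cv2.minEnclosingCircle(Q[m].astype(f)))
st()
E
```

```text
False
t 16.19 pos [464.4  85.5  58.3] F [0.2 0.6 0.2] M [ 0.03 -0.03  0.01] w 40.0
t 16.64 pos [464.4  85.1  58.5] F [-1.2 -3.3  5.8] M [-0.45  0.2   0.03] w 13.1
True
t 18.07 pos [539.5  88.9  58.6] F [-2.  -0.4  6.3] M [-0.01  0.18 -0.02] w 12.5
75.21956732758134
t 18.37 pos [539.6  88.9  58.6] F [-1.4  0.   5.8] M [-0.07  0.11 -0.03] w 12.4
t 18.94 pos [539.   88.5  57.9] F [ 0.2 -0.1  0.4] M [ 0.02  0.03 -0.  ] w 40.3
shoulder 650 ((621.6585693359375, 94.51813507080078), (55.61992645263672, 55.81745910644531), 2.453819513320923)
cap 2613 107.87995227368287 ((621.1258544921875, 94.54827880859375), 27.739288330078125)
post 156 ((542.9900512695312, 89.60476684570312), 6.865693092346191)
t 20.77 pos [576.7  91.6 287.5] F [ 0.9 -0.4 -1.1] M [ 0.01 -0.   -0.01] w 40.1
```

View pics/shut.png

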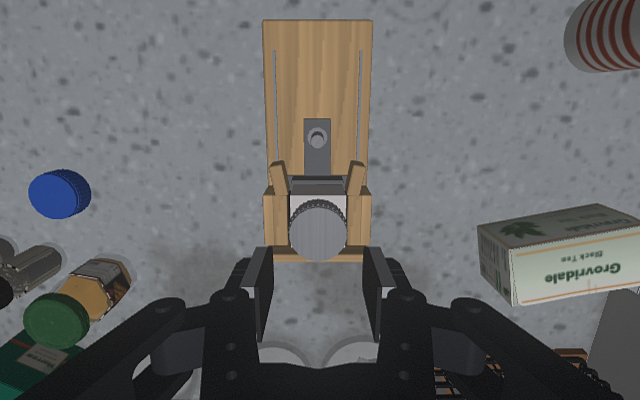

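The tray looks shut, with the jar between the cheeks at (318,228) and the post at (317,135). I'll check the opening against the stand's base edge, then grip the cap.

```bash
python3 - <<'E'
from h import *
X,im=cloud("wrist"); c=np.array([543,89.6,0]); D=X-c; SY=np.array([-SX[1],SX[0],0]); a=D@SX; b=D@SY
for lo,hi in((-45,-20),(20,45)):
    m=(b>lo)&(b<hi)&(abs(X[...,2]-10)<2.5)&(a<-60); print("front edge rel post (want -120)",np.nanmin(a[m]),np.percentile(a[m],1))
m=(abs(X[...,2]-53)<3)&(abs(b)<60)&(a>0); print("cheek-top extents a (flare start want 25, wall end)",np.nanmin(a[m]),np.nanmax(a[m]),b[m].min(),b[m].max())
J=np.array([621.4,94.5,0]); z=np.array([0,0,1.])
ctrl.gripper_to(72,110); y0=np.deg2rad(100)
ctrl.move_ptp(J+170*z,down(y0)); print(sensors.read_state()["q"].round(2))
print(ctrl.move_l(J+109*z,vel=80,threshold=10)); st()
ctrl.gripper_to(40,110); ctrl.hold(.3); st()
E
```

```text
front edge rel post (want -120) -118.96516682151531 -118.6672288623681
front edge rel post (want -120) -119.07716298585747 -118.66607022384044
cheek-top extents a (flare start want 25, wall end) 24.084085310611915 275.99324911666093 -59.772996166970756 59.99722724196993
[ 0.01  0.4   1.48 -0.    1.26 -0.16]
False
t 23.46 pos [621.9  94.5 109.5] F [ 0.8 -0.1  0. ] M [ 0.01  0.   -0.02] w 71.9
t 24.08 pos [622.5  94.6 110.7] F [-0.5  1.3  5.7] M [ 0.03  0.18 -0.04] w 50.4
```

The tray is shut: the base edge agrees to about 1 mm. Now unscrewing in steps while watching the torque.

```bash
python3 - <<'E'
from h import *
J=np.array([621.4,94.5,0]); z=np.array([0,0,1.])
for d in (12,24,36,48,60,70,78):
    q=ctrl.solve_ik(J+109*z,down(np.deg2rad(100+d))); ctrl.set_joints(q); s=st()
    R=s["eef_rot"]; print(d,"yaw",np.rad2deg(np.arctan2(R[1,0],R[0,0])).round(1))
ctrl.hold(.3); st()
E
```

```text
t 24.4 pos [622.5  94.4 110.7] F [ 0.2 -0.6  6.8] M [-0.13  0.19  0.07] w 50.7
12 yaw 112.0
t 24.72 pos [622.6  94.3 110.7] F [-0.2  1.3  5.1] M [-0.2   0.2   0.11] w 51.1
24 yaw 124.0
t 25.03 pos [622.6  94.3 110.7] F [0.5 0.6 5.3] M [-0.19  0.13  0.1 ] w 50.7
36 yaw 136.0
t 25.35 pos [622.7  94.4 110.8] F [-0.3 -0.2  5.3] M [-0.19  0.13  0.05] w 50.5
48 yaw 148.0
t 25.67 pos [622.8  94.4 111.3] F [-1.1  0.3  7.6] M [-0.15  0.23  0.16] w 50.9
60 yaw 160.0
t 25.96 pos [623.2  94.4 111.9] F [-0.5  0.1  9.2] M [-0.12  0.23  0.09] w 51.0
70 yaw 170.0
t 26.22 pos [623.4  94.4 112. ] F [-0.7 -0.1  9. ] M [-0.13  0.16  0.04] w 51.0
78 yaw 178.0
t 26.52 pos [623.4  94.4 112. ] F [-1.7  0.  10.1] M [-0.17  0.21  0.06] w 50.4
```

The cap rose about 1.3 mm between 48° and 70°, which suggests the lugs released. Gentle lift with a force check.

```bash
python3 - <<'E'
from h import *
J=np.array([621.4,94.5,0]); z=np.array([0,0,1.])
for h in (112,115,118): print(ctrl.move_l(J+h*z,vel=15,threshold=25)); ctrl.hold(.2); st()
for n in("scene",): im=optics.grab_frame(n)[0]; cv2.imwrite("pics/lift.png",cv2.resize(im[140:220,230:370,::-1],None,fx=5,fy=5,interpolation=2))
E
```

```text
False
t 27.07 pos [621.6  94.4 112.5] F [-1.4 -0.1  4.9] M [-0.16  0.11 -0.06] w 50.4
False
t 27.62 pos [621.1  94.5 114.5] F [-0.  -0.4 -0.4] M [ 0.   -0.03  0.01] w 51.2
False
t 28.17 pos [621.3  94.6 118. ] F [ 0.1  0.6 -0.5] M [-0.01  0.05  0.04] w 50.6
```

View pics/lift.png

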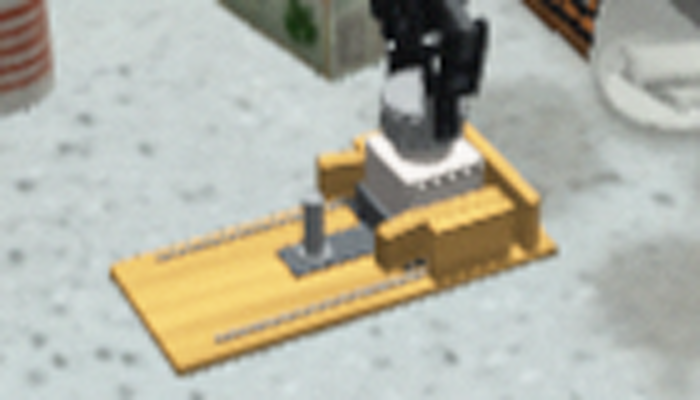

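The jar stays down in the shut tray, and the measured load of -0.5 N is only the cap's weight, so the cap is free. Lift to about 45 mm above the seat.

```bash
python3 - <<'E'
from h import *
J=np.array([621.4,94.5,0]); z=np.array([0,0,1.])
print(ctrl.move_l(J+155*z,vel=30,threshold=8)); ctrl.hold(.5); st()
im=optics.grab_frame("scene")[0]; cv2.imwrite("pics/end.png",cv2.resize(im[130:220,230:370,::-1],None,fx=5,fy=5,interpolation=2))
X,_=cloud("top"); m=(np.hypot(X[...,0]-621,X[...,1]-94.5)<45)&(X[...,2]>60)&(X[...,2]<80); print("shoulder z",m.sum(),np.median(X[m],axis=0))
X,_=cloud("scene"); m=(np.hypot(X[...,0]-542.9,X[...,1]-89.6)<14)&(X[...,2]>35)&(X[...,2]<66); print("post",m.sum(),np.median(X[m],axis=0))
E
```

```text
False
t 30.1 pos [621.4  94.5 155. ] F [-0.6 -0.6 -0.7] M [ 0.05 -0.01  0.01] w 50.4
shoulder z 71 [603.35462104  79.87078551  71.32031234]
post 30 [544.110421    81.61599499  50.71558684]
```

View pics/end.png

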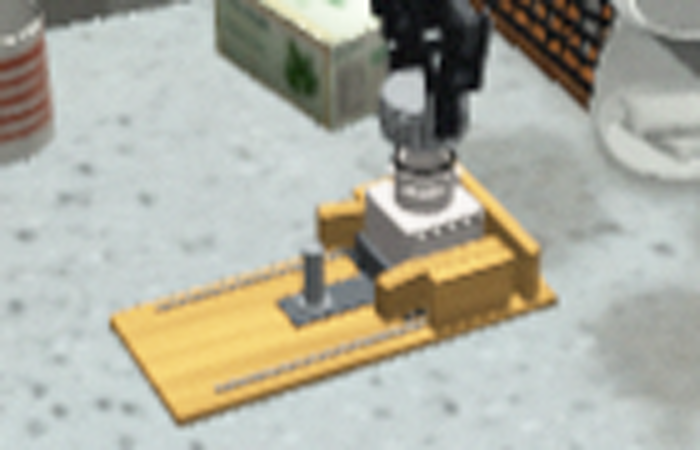

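The cap is held level just above the exposed seal and neck at (425,175). The jar is down and the tray shut, so I'm handing in.

```bash
python3 - <<'E'
from h import *
ctrl.finish_job()
E
```

```text
the job is handed in; nothing more can be done
```

The job is handed in, at about 30 s of the 67 s allowed and with 7 of the 10 pictures viewed; no verdict is reported. I set the square jar in the open tray, carrying it by its cap. I then gripped the post and shut the tray (75 mm of travel), turned the cap 78° anticlockwise and lifted it straight up.

- **Jar in the tray:** it stood upright, with the cap top at 107.9 mm (expected 108), and was off centre by about 1 mm.
- **Tray shut:** the post's distance from the base edge agreed with fully shut to about 1 mm. I made that check before unscrewing; the last picture still shows the tray shut.
- **Cap free:** it rose on its own as I turned it, and the force while lifting was about its own weight (-0.5 to -0.7 N). The torque I read was lower than expected (about 0.1 N m instead of 0.2 to 0.5), but I only read it at the end of each step.
- **Final hold:** the cap is about 45 mm above its seat, about 20 mm clear of the seal, and looks level. The jar's shoulder reads 71 mm (expected 72), so the jar stayed down.
- **One disagreement:** the final rough post reading from the scene camera was about 8 mm off sideways. It used only 30 points and sees one side of the post; along the tray's travel it agreed to about 1 mm, so I put it down to the coarse view.
- **Bystanders:** none of those in view looked moved, though I didn't measure them again.

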